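# Park the blade carriage and draw out the swarf tray

### The arm

A 7-joint arm with a two-finger parallel gripper is mounted at the origin on the work surface. World frame = base frame: x ahead of the robot, y to its left, z up, the work surface at z = 0. Lengths are in m, angles in rad, forces in N, time in s.
With the tool pointing down it reaches from about 0.4 to 0.875 m from the base axis. Payload 19.3 kg.
Tool frame: the origin (TCP) lies midway between the tips of the shut fingers; the grasp point (between the pads) lies bot.grip_point_offset behind it (bot.grip_point_offset is the distance from the TCP to the grasp point, in m); z points along the fingers, y is the direction in which the jaws open and shut (so a half turn about z gives the same grasp; the last joint's range is limited). The gripper opens to 85 mm and grips with 20 to 120 N. Pads are 22 mm wide; open, the fingers measure 114 mm over their backs; the gripper's body (76 mm by 85 mm) begins 54 mm behind the grasp point. The pads swing forward as they close: fully open they stand 13 mm farther back than shut.
Start: joints at [1.119, 0.521, -0.036, 1.599, 0.021, 1.021, -0.113], TCP at [0.233, -0.58, 0.231] pointing down, gripper open.
Joint ranges: [-2.91, 2.91], [-0.3, 2.13], [-1.5, 1.42], [0.17, 2.43], [-1.26, 4.41], [0.16, 1.93], [-2.52, 2.52]. Speed limits (rad/s): [1.89, 1.89, 2.39, 2.39, 3.01, 3.01, 3.01].

### API

Orientations are given as [roll, pitch, yaw] about the fixed x, y, z axes, in that order (R = Rz(yaw) Ry(pitch) Rx(roll)).
In Python, from workcell import bot gives the robot as it stands.
- The arm moves only by the tool servo_tool, never from a script. Its argument "rows" is a list that holds one entry, the list of rows, each a list of 6 numbers: the shift along the tool's x, y, z in cm, then the turn, a rotation vector about the tool's x, y, z in degrees. A call has 1 to 5 rows; each row shifts and turns the commanded pose from where the row before left it, along the tool's axes as they then stand; what a row does not reach is not made up. A row lasts 1/8 s, in which the tool goes at most 62.5 mm and 10.7 degrees, less where a joint would pass 70% of its speed; a pose out of reach is approached as far as the arm can. A call is refused whole if a number of a shift passes 6.25 or a number of a turn 10.7, either way. A call with a gripper value outside its range is refused whole. "grip" is the opening, from -1 (shut) to 1 (fully open), so that 0 is half open, set as the call begins (left out, the last holds). The fingers move at their own pace and stop on an object; "squeeze" is the grip in N (left out, the last holds). Time passes only in rows, so rows that do not move let the fingers close. It gives the time, the measured TCP pose, the force and the opening at its end, in the units of the state.
- bot.observe(): the state, without advancing time (a new reading comes with each control period).
- bot.grab_frame(name): name is "side" or "top"; returns a dict with "image" (480x640x3 uint8, red, green, blue), "K" (3x3 intrinsics, pixels), "R" (3x3) and "t" (3): a world point X has camera coordinates R X + t. Camera axes: x right, y down, z forward; pixel columns grow to the right and rows downward; lengths in m; the calibration is good to about 2 mm. A picture is of the moment at which its call begins. There is no depth.
- bot.job_done(): hands the job in, once; it reports no verdict.
The state is a dict: "clock": time; "qpos": joint angles; "qd": joint speeds; "joint_efforts": joint torques, N m; "position": TCP position; "tool_rot": TCP orientation; "force": force on the tool from outside, world axes, zero at the start; "moment": the same for the moment, N m; "grip_width": finger opening in m.
Only numpy, scipy, OpenCV 4.12 (cv2) and the standard library are available. Lean on these libraries where they do the work, as an engineer would, in place of code of your own. Each camera call takes 0.05 s, during which the arm holds its last target.

### The job

Get the blade grinder ready for emptying: first hook a fingertip behind the carriage's upright lip and draw the carriage along its rods until it is parked against the end post on the right (as the robot sees it). Then hook a fingertip behind the lip of the swarf tray and draw the tray out of the left end of the housing, all the way to its stop. Do not pinch the lips or press on their outer faces, let the stick and the ring ride along lying in the tray, and leave everything else on the bench and on the machine where it is.

Things in the scene. Friction and masses are not known exactly. Their poses are not given: they have to be found in the camera images.
- grinder: blade grinder, bolted down: dark steel housing 220 (x) x 340 (y) x 50 tall; motor and wheel along its far (+x) side, to 185 tall, all beyond its x = +85. Origin: underside centre; x away from the robot at yaw 0, y along its length, z up; yaw varies. Tray comes out of its +y end; carriage runs on two rods along y over the near half of its top (rods and end posts reach 66 above the bench)
- carriage_pocket (a point): bottom centre of the carriage's finger pocket, 76 above the bench, axes as the grinder's, moves with the carriage. Open gap, both x sides open, between the upright lip at the carriage's -y end (inner face 29 to -y of this point; 96 wide in x, 8 thick, rising 32 above the point) and the clamp with two black knobs (face 29 to +y, rising 42)
- carriage (a joint): travel of the blade carriage along the grinder's -y, m: 0 at the +y end of the rods, 0.150 at the end post at the -y end (parked). About 2.5 N friction, stays where it is left
- tray_pocket (a point): bottom centre of the swarf tray's finger pocket, 12 above the bench, axes as the grinder's, moves with the tray. Open gap between the upright lip at the tray's +y end (inner face 27 to +y of this point; 108 wide in x, 8 thick, rising 36 above the point) and the tray's cross wall (face 27 to -y, rising 28; at the housing's end when shut); low cheeks at x = +-50 rise 8
- tray (a joint): travel of the swarf tray out of the housing along the grinder's +y, in m: 0 shut, 0.130 out at its stop. About 2.5 N friction, stays where it is left
- dressing_stick: a square stick of abrasive, 16 x 75 x 16, lying loose in the tray behind the cross wall, out of sight under the housing's roof at the start; origin at the underside's centre
- spacer_ring: a steel ring, 36 across, 10 tall, lying loose in the tray behind the cross wall, out of sight under the housing's roof at the start; origin at the underside's centre
- oil_jar: a small jar on the back of the grinder's top, 40 across, 50 tall; loose, to be left alone
- oil_bottle: an oil bottle, 54 across, 150 tall, standing on the bench behind the tray's path; loose, to be left alone
- spare_stone: a thick round grinding stone, 110 across, 22 tall, lying on the bench in front of the grinder; loose, to be left alone
- screwdriver: a screwdriver lying on the bench; loose, to be left alone
- wrench: a wrench lying on the bench; loose, to be left alone
- mug: a mug, 76 across, 90 tall, standing off the right end of the grinder; loose, to be left alone
- whetstone: a flat stone 50 x 150 x 25 lying on the bench; loose, to be left alone

How it is judged:
By the outcome, as a careful person would: the job done as asked, in the order asked, and still so for the second after the job is handed in, with the robot touching nothing.
It also fails if it takes over 54 s, if anything falls off the work surface, if the arm or the gripper's body presses on something with over 40 N, if the wrist force passes 120 N, or if a joint passes its speed limit or range.

## Working session

There is one attempt and no reset: what is moved stays moved. The work goes in short steps, Python scripts to look and compute and a tool call to move; the robot and the scene stay as the last step left them, time stands still between calls to the robot, and variables do not carry over. Pictures are saved under pics/ and viewed, and the job is handed in when it is done.

Besides the shell and the picture viewer there is one more tool, called after "Request:" as a command line: name --argument value ..., lists and objects as JSON in quotes. servo_tool: Moves the arm, as the interface text tells. Its arguments: {"type":"object","properties":{"rows":{"type":"array"},"grip":{"type":"number"},"squeeze":{"type":"number"}},"required":["rows"]}

```bash
ls; mkdir -p pics
python3 - <<'E'
from workcell import bot
import cv2
for n in("side","top"):
    f=bot.grab_frame(n); cv2.imwrite(f"pics/{n}0.png",f["image"][:,:,::-1])
    print(n,f["K"].round(1).tolist(),f["R"].round(4).tolist(),f["t"].round(4).tolist())
s=bot.observe(); print({k:(s[k] if not hasattr(s[k],'round') else s[k].round(3)) for k in s}, bot.grip_point_offset)
E
```

```text
pics
side [[488.3, 0.0, 322.2], [0.0, 488.3, 238.4], [0.0, 0.0, 1.0]] [[-0.9319, -0.3619, 0.0238], [-0.2254, 0.5264, -0.8198], [0.2841, -0.7694, -0.5721]] [0.4987, 0.1607, 1.0497]
top [[485.2, 0.0, 332.5], [0.0, 485.2, 246.5], [0.0, 0.0, 1.0]] [[-0.0295, -0.9996, -0.0051], [-0.9739, 0.0299, -0.2249], [0.2249, -0.0016, -0.9744]] [0.0318, 0.5148, 1.2046]
{'clock': 0.1, 'qpos': array([ 1.119,  0.522, -0.036,  1.6  ,  0.021,  1.021, -0.113]), 'qd': array([ 0.001, -0.001,  0.001, -0.003,  0.002,  0.   , -0.001]), 'joint_efforts': array([ 5.0000e-03, -9.2848e+01,  1.9850e+00, -3.7053e+01,  1.8000e-02,
        5.0000e-03,  0.0000e+00]), 'position': array([ 0.233, -0.58 ,  0.231]), 'tool_rot': array([-3.141,  0.   ,  0.382]), 'force': array([-0.225,  0.425, -0.09 ]), 'moment': array([ 0.009, -0.006,  0.016]), 'grip_width': 0.08521633229011899} 0.0187
```

View pics/side0.png

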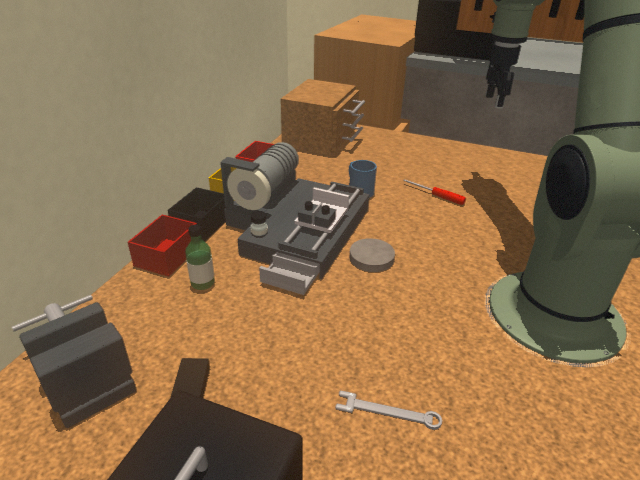

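View pics/top0.png

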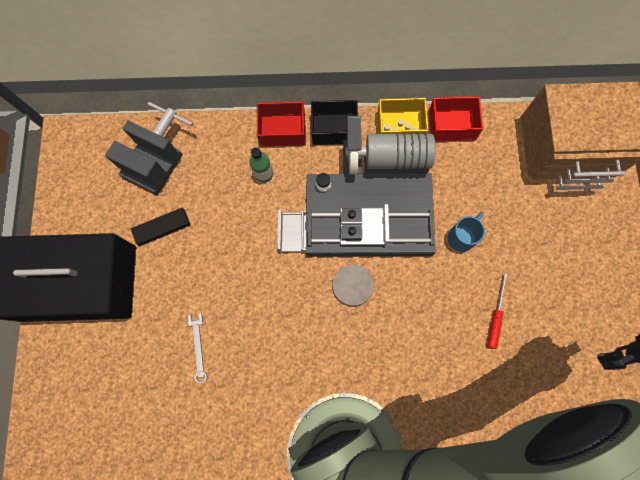

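The side view shows the grinder around (300,215) with the tray lip at about (290,280). The top view shows the housing from (306,175) to (435,255), the tray on the left at (291,231) and the carriage at (365,226). I'll zoom in.

Run:
```python
import cv2
a=cv2.imread("pics/top0.png")[165:275,265:455]; cv2.imwrite("pics/top0z.png",cv2.resize(a,None,fx=4.2,fy=4.2,interpolation=cv2.INTER_CUBIC))
a=cv2.imread("pics/side0.png")[140:300,220:410]; cv2.imwrite("pics/side0z.png",cv2.resize(a,None,fx=3.7,fy=3.7,interpolation=cv2.INTER_CUBIC))
```

```text
(no output)
```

View pics/top0z.png

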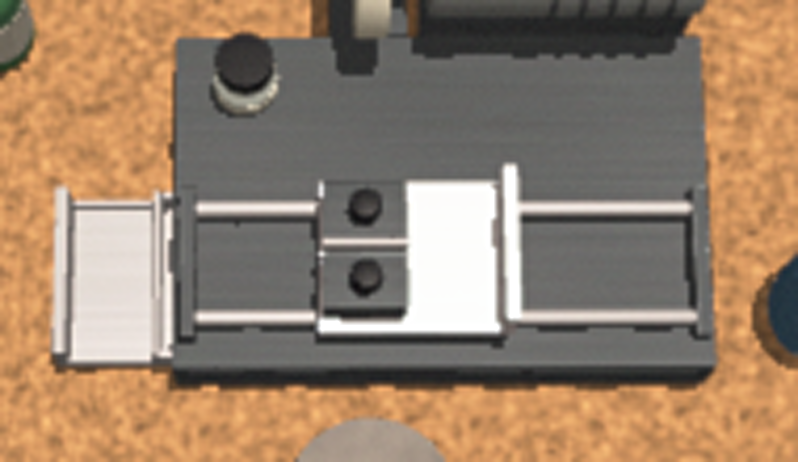

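View pics/side0z.png

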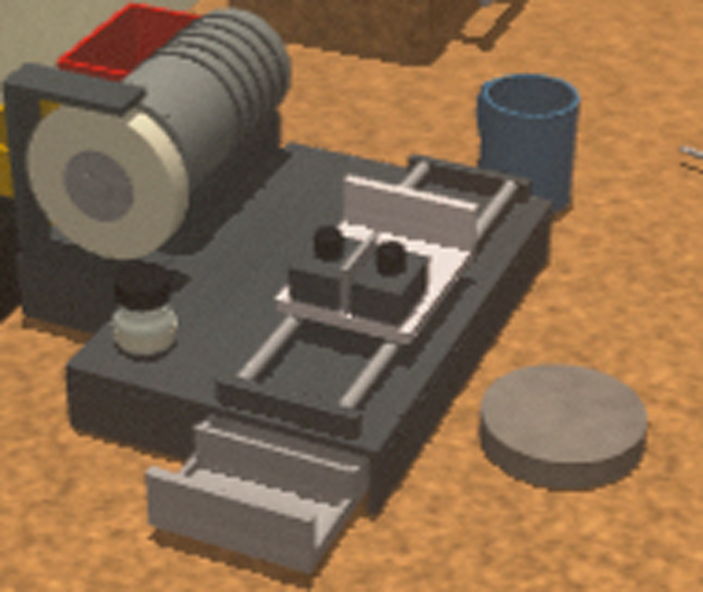

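Run:
```python
import cv2
a=cv2.imread("pics/side0.png")
b=cv2.resize(a[245:300,250:330],None,fx=9,fy=9,interpolation=cv2.INTER_NEAREST);cv2.imwrite("pics/s_tray.png",b)
b=cv2.resize(a[180:240,290:370],None,fx=9,fy=9,interpolation=cv2.INTER_NEAREST);cv2.imwrite("pics/s_car.png",b)
a=cv2.imread("pics/top0.png")
b=cv2.resize(a[195:260,270:400],None,fx=6,fy=6,interpolation=cv2.INTER_NEAREST);cv2.imwrite("pics/t_z.png",b)
```

```text
(no output)
```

View pics/s_tray.png

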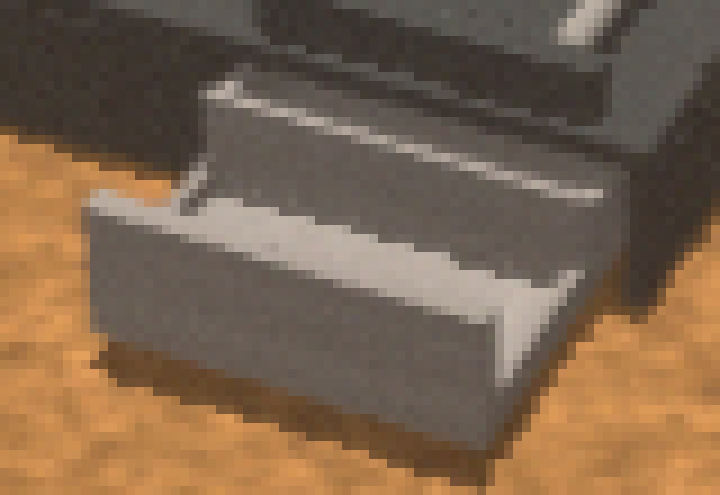

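View pics/s_car.png

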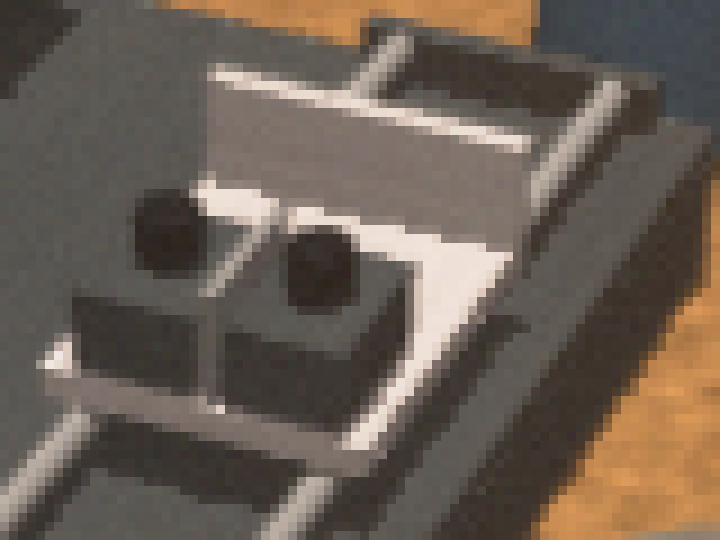

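View pics/t_z.png

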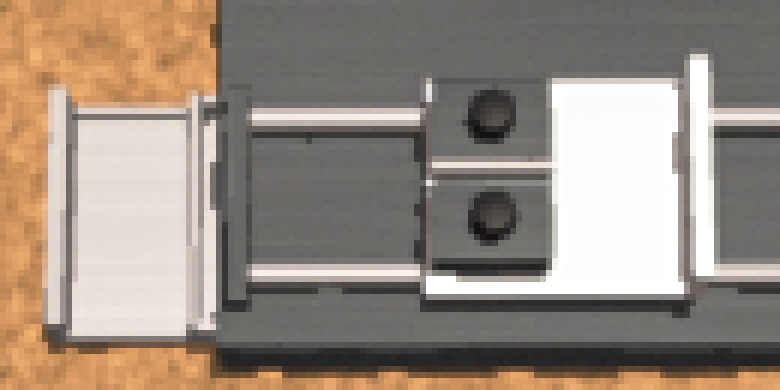

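```bash
cat > h.py <<'E'
import numpy as np, cv2
def P(f): return f["K"]@np.c_[f["R"],f["t"]]
def tri(ft,a,fs,b):
    X=cv2.triangulatePoints(P(ft),P(fs),np.float64(a).reshape(2,1),np.float64(b).reshape(2,1)).ravel(); X=X[:3]/X[3]
    def pr(f):
        p=P(f)@np.r_[X,1]; return p[:2]/p[2]
    return X,np.linalg.norm(pr(ft)-a),np.linalg.norm(pr(fs)-b)
def plane(f,px,z):
    C=-f["R"].T@f["t"]; d=f["R"].T@np.linalg.inv(f["K"])@np.r_[px,1]
    return C+d*(z-C[2])/d[2]
def proj(f,X):
    p=P(f)@np.r_[X,1]; return p[:2]/p[2]
E
python3 - <<'E'
from workcell import bot
from h import *
np.set_printoptions(precision=4,suppress=True)
t=bot.grab_frame("top"); s=bot.grab_frame("side")
T=lambda x,y:np.array([270+x/6-.5,195+y/6-.5])
C=lambda x,y:np.array([290+x/9-.5,180+y/9-.5])
Y=lambda x,y:np.array([250+x/9-.5,245+y/9-.5])
for n,a,b in [("car far",T(699,55),C(215,72)),("car near",T(703,277),C(530,144)),("tray far",T(57,88),Y(97,203)),("tray near",T(57,327),Y(497,314)),
  ("crosswall far",T(194,93),Y(222,90)),("crosswall near",T(197,325),Y(595,194)),("knobF",T(490,110),C(170,205)),("knobN",T(493,212),C(323,245))]:
    print(n,*tri(t,a,s,b))
print("plane housing top z.05", [plane(t,[265+x/4.2-.5,165+y/4.2-.5],.05) for x,y in [(177,38),(699,38),(172,368),(715,368)]])
print("car lip plane .108", [plane(t,T(x,y),.108) for x,y in [(686,55),(710,55),(690,277),(714,277)]])
print("clamp edge right .118", [plane(t,T(x,y),.118) for x,y in [(550,80),(552,260)]])
print("tray lip .048", [plane(t,T(x,y),.048) for x,y in [(50,88),(66,88),(48,327),(64,327)]])
print("mug etc cam", -t["R"].T@t["t"],-s["R"].T@s["t"])
E
```

```text
car far [ 0.611  -0.1234  0.1088] 0.2616031466299662 0.2560971403673447
car near [ 0.5143 -0.1197  0.1092] 0.11371228595011182 0.11193732770163112
tray far [0.6238 0.1559 0.0478] 0.36880502201187376 0.4411869482637808
tray near [0.5157 0.1568 0.0476] 0.0491667831997104 0.05936958332507192
crosswall far [0.6205 0.0951 0.0419] 0.7134927937619853 0.8202876878840992
crosswall near [0.5157 0.0958 0.0401] 0.24681365405120198 0.2859541897543681
knobF [ 0.5869 -0.0332  0.1193] 0.007634365998128189 0.007890581950867484
knobN [ 0.543  -0.0329  0.1177] 0.03705115633914717 0.038416922369044565
plane housing top z.05 [array([0.723 , 0.0804, 0.05  ]), array([ 0.7123, -0.2568,  0.05  ]), array([0.5046, 0.0873, 0.05  ]), array([ 0.4942, -0.2504,  0.05  ])]
car lip plane .108 [array([ 0.6121, -0.1179,  0.108 ]), array([ 0.6118, -0.1281,  0.108 ]), array([ 0.5151, -0.1144,  0.108 ]), array([ 0.5148, -0.1244,  0.108 ])]
clamp edge right .118 [array([ 0.5997, -0.059 ,  0.118 ]), array([ 0.5217, -0.0565,  0.118 ])]
tray lip .048 [array([0.6249, 0.1593, 0.048 ]), array([0.6247, 0.1522, 0.048 ]), array([0.5156, 0.1606, 0.048 ]), array([0.5154, 0.1536, 0.048 ])]
mug etc cam [0.2314 0.0184 1.2897] [0.2027 0.9035 0.7205]
```

Request:
servo_tool --rows '[[[0,0,0,0,0,-10],[0,0,0,0,0,-10],[0,0,0,0,0,-10],[0,0,0,0,0,-10],[0,0,0,0,0,-10]]]' --grip -1 --squeeze 40

```text
clock: 0.82
position: [0.2328, -0.5799, 0.2311]
tool_rot: [-3.141, -0.0, 1.26]
force: [0.7, -0.6, -0.5]
grip_width: 0.0
```

Request:
servo_tool --rows '[[[0,0,-1,0,0,-8],[0,0,-1,0,0,-8.3],[0,0,0,0,0,0],[0,0,0,0,0,0]]]'

```text
clock: 1.32
position: [0.2327, -0.5799, 0.2508]
tool_rot: [-3.141, -0.001, 1.535]
force: [0.4, 0.2, 0.1]
grip_width: -0.0001
```

Request:
servo_tool --rows '[[[4,2.5,0,0,0,0],[4,2.5,0,0,0,0],[4,2.5,0,0,0,0],[4,2.5,0,0,0,0],[4,2.5,0,0,0,0]]]'

```text
clock: 1.95
position: [0.3647, -0.3826, 0.2509]
tool_rot: [-3.141, -0.0, 1.536]
force: [1.5, 0.5, 0.1]
grip_width: 0.0002
```

Request:
servo_tool --rows '[[[4,2.5,0,0,0,0],[4,2.5,0,0,0,0],[4,2.5,0,0,0,0],[4,2.5,0,0,0,0],[4,2.5,0,0,0,0]]]'

```text
clock: 2.58
position: [0.496, -0.1867, 0.251]
tool_rot: [-3.141, -0.0, 1.536]
force: [0.8, -0.9, 0.2]
grip_width: -0.0
```

Request:
servo_tool --rows '[[[4,2.5,0,0,0,0],[4,2.5,0,0,0,0],[0,0,0,0,0,0],[0,0,0,0,0,0]]]'

```text
clock: 3.08
position: [0.5476, -0.11, 0.2508]
tool_rot: [-3.141, 0.0, 1.537]
force: [-0.1, -0.6, 0.1]
grip_width: -0.0003
```

Run:
```python
from workcell import bot
import cv2
from h import *
np.set_printoptions(precision=4,suppress=True)
t=bot.grab_frame("top"); s=bot.grab_frame("side")
T=lambda x,y:np.array([265+x/4.2-.5,165+y/4.2-.5])
print("post inner .066",[plane(t,T(x,y),.066) for x,y in [(693,190),(697,330)]])
S=bot.observe(); print(S["position"],S["tool_rot"],S["qpos"].round(2))
p=np.array([.5637,-.088]); d=p-S["position"][:2]; y=S["tool_rot"][2]
print("tool x,y to go cm",100*(d@[np.cos(y),np.sin(y)]),100*(d@[np.sin(y),-np.cos(y)]))
cv2.imwrite("pics/side1.png",cv2.resize(s["image"][100:300,200:420,::-1],None,fx=3,fy=3,interpolation=cv2.INTER_CUBIC))
```

```text
post inner .066 [array([ 0.6052, -0.2419,  0.066 ]), array([ 0.5151, -0.2377,  0.066 ])]
[ 0.5475 -0.1108  0.2511] [-3.1411  0.0004  1.5366] [ 0.45  0.43 -0.49  1.74  0.23  1.03 -0.15]
tool x,y to go cm 2.3312534831858125 1.5407421734489928
```

View pics/side1.png

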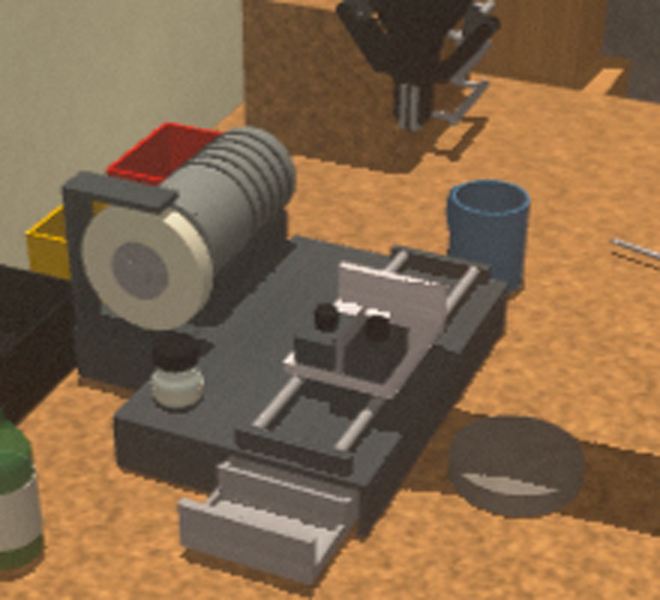

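The shut fingers show at about (410,110) in this crop, clear above the machine, and nothing has been disturbed. Next I'll centre over the carriage pocket and go down.

Request:
servo_tool --rows '[[[1.2,0.8,1,0,0,0],[1.1,0.7,3,0,0,0],[0,0,4,0,0,0],[0,0,3,0,0,0],[0,0,0,0,0,0]]]'

```text
clock: 3.8
position: [0.5627, -0.0867, 0.1392]
tool_rot: [-3.138, -0.001, 1.539]
force: [-0.8, -0.6, 1.2]
grip_width: 0.0002
```

Run:
```python
from workcell import bot
import cv2
from h import *
s=bot.grab_frame("side");t=bot.grab_frame("top")
S=bot.observe(); print(S["position"],proj(s,S["position"]),proj(t,S["position"]))
a=cv2.resize(s["image"][150:270,260:390,::-1],None,fx=3,fy=3,interpolation=cv2.INTER_CUBIC)
b=cv2.resize(t["image"][165:285,315:445,::-1],None,fx=3,fy=3,interpolation=cv2.INTER_CUBIC)
cv2.imwrite("pics/p2.png",np.hstack([a,b]))
```

```text
[ 0.56415362 -0.08697964  0.14188259] [325.44281388 185.92566915] [373.65729224 218.3598625 ]
```

View pics/p2.png

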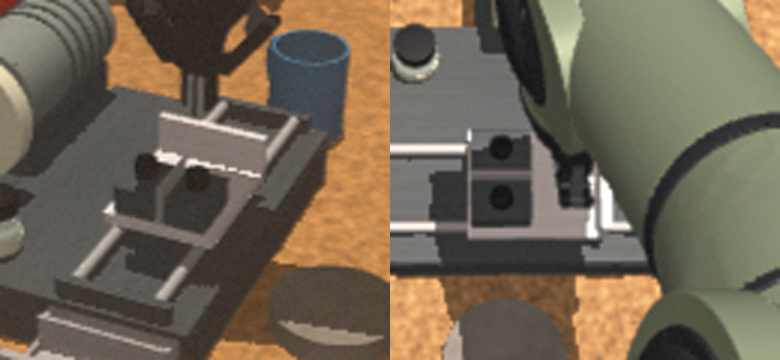

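The top view has the fingertips at about (575,190) in the right half, between the clamp edge (530) and the lip (597). The side view agrees with the projected TCP, so I'll go down to z ≈ 0.09.

Request:
servo_tool --rows '[[[0,0,1.7,0,0,0],[0,0,1.7,0,0,0],[0,0,1.6,0,0,0],[0,0,0,0,0,0],[0,0,0,0,0,0]]]'

```text
clock: 4.53
position: [0.5639, -0.0872, 0.0914]
tool_rot: [3.141, -0.0, 1.539]
force: [0.2, 0.2, 0.4]
grip_width: 0.0006
```

Request:
servo_tool --rows '[[[-0.5,0,0,0,0,0],[-0.5,0,0,0,0,0],[-0.5,0,0,0,0,0],[-0.5,0,0,0,0,0],[0,0,0,0,0,0]]]'

```text
clock: 5.15
position: [0.5631, -0.1078, 0.0913]
tool_rot: [3.142, 0.0, 1.538]
force: [0.4, -0.6, -0.6]
grip_width: -0.0004
```

Request:
servo_tool --rows '[[[-0.6,0,0,0,0,0],[-0.8,0,0,0,0,0],[-0.8,0,0,0,0,0],[-0.8,0,0,0,0,0],[-0.8,0,0,0,0,0]]]'

```text
clock: 5.78
position: [0.562, -0.1459, 0.0913]
tool_rot: [3.141, -0.0, 1.539]
force: [2.1, 3.4, 0.4]
grip_width: 0.0002
```

Run:
```python
from workcell import bot
import cv2
from h import *
s=bot.grab_frame("side");t=bot.grab_frame("top")
S=bot.observe(); print(S["position"],S["force"])
a=cv2.resize(s["image"][150:270,260:390,::-1],None,fx=3,fy=3,interpolation=cv2.INTER_CUBIC)
b=cv2.resize(t["image"][165:285,315:445,::-1],None,fx=3,fy=3,interpolation=cv2.INTER_CUBIC)
cv2.imwrite("pics/p3.png",np.hstack([a,b]))
```

```text
[ 0.56167416 -0.14669331  0.09123876] [ 0.22349338 -0.22923872 -0.236276  ]
```

View pics/p3.png

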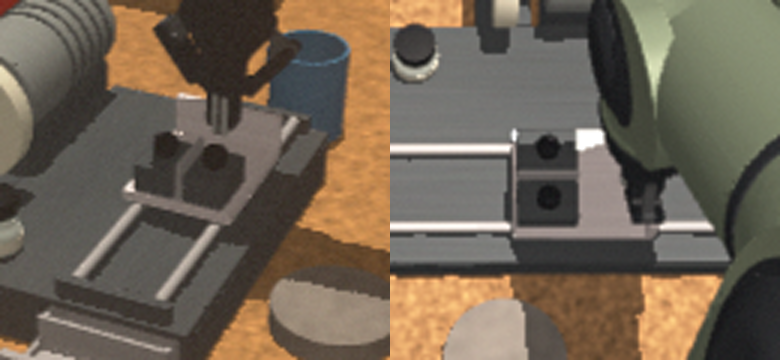

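The carriage is riding with the finger, and the left end of the clamp has moved from 470 to 513 in the top crop. Continuing.

Request:
servo_tool --rows '[[[-0.5,0,0,0,0,0],[-0.7,0,0,0,0,0],[-0.8,0,0,0,0,0],[-0.8,0,0,0,0,0],[-0.8,0,0,0,0,0]]]'

```text
clock: 6.5
position: [0.5606, -0.1819, 0.0912]
tool_rot: [-3.141, -0.0, 1.539]
force: [-0.1, 2.9, -0.8]
grip_width: -0.0005
```

Request:
servo_tool --rows '[[[-0.8,0,0,0,0,0],[-0.7,0,0,0,0,0],[-0.5,0,0,0,0,0],[-0.4,0,0,0,0,0],[-0.4,0,0,0,0,0]]]'

```text
clock: 7.12
position: [0.5598, -0.2093, 0.0913]
tool_rot: [-3.142, -0.0, 1.539]
force: [1.3, 3.4, -1.6]
grip_width: 0.0001
```

Request:
servo_tool --rows '[[[-0.3,0,0,0,0,0],[-0.3,0,0,0,0,0],[-0.2,0,0,0,0,0]]]'

```text
clock: 7.5
position: [0.5596, -0.216, 0.0913]
tool_rot: [-3.141, -0.002, 1.54]
force: [-0.1, 15.3, 1.7]
grip_width: -0.0002
```

Run:
```python
from workcell import bot
import cv2
from h import *
s=bot.grab_frame("side");t=bot.grab_frame("top")
S=bot.observe(); print(S["position"],S["force"])
a=cv2.resize(s["image"][150:250,290:390,::-1],None,fx=4,fy=4,interpolation=cv2.INTER_CUBIC)
b=cv2.resize(t["image"][185:285,355:455,::-1],None,fx=4,fy=4,interpolation=cv2.INTER_CUBIC)
cv2.imwrite("pics/p4.png",np.hstack([a,b]))
```

```text
[ 0.55964118 -0.21591602  0.0912758 ] [ 0.15523231 10.84305494 -0.63825641]
```

View pics/p4.png

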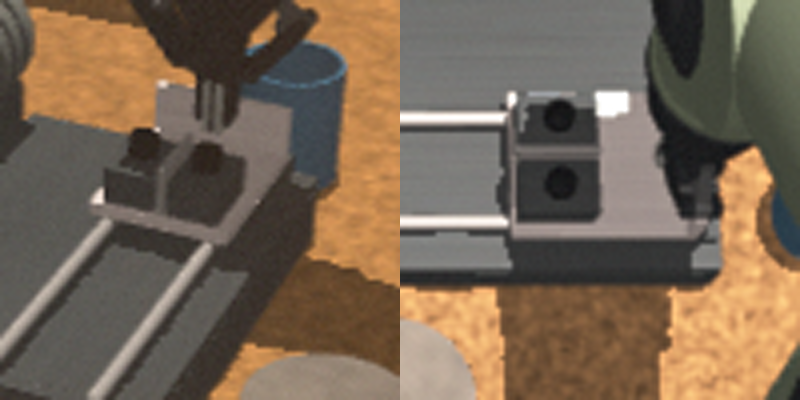

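Request:
servo_tool --rows '[[[-0.2,0,0,0,0,0],[0,0,0,0,0,0]]]'

```text
clock: 7.85
position: [0.5597, -0.216, 0.0913]
tool_rot: [-3.141, -0.004, 1.541]
force: [-1.5, 19.0, 3.1]
grip_width: 0.0001
```

Request:
servo_tool --rows '[[[0.6,0,0,0,0,0],[1.0,0,0,0,0,0],[0.4,0,0,0,0,0],[0,0,-1,0,0,0],[0,0,-3,0,0,0]]]'

```text
clock: 8.48
position: [0.5595, -0.1993, 0.1313]
tool_rot: [-3.14, -0.0, 1.539]
force: [-0.0, -0.8, -0.1]
grip_width: 0.0001
```

Request:
servo_tool --rows '[[[0,0,-5,0,0,0],[0,0,-5,0,0,0],[0,0,-2,0,0,0],[0,0,0,0,0,0]]]'

```text
clock: 8.98
position: [0.5607, -0.1998, 0.2534]
tool_rot: [3.139, 0.001, 1.538]
force: [0.2, 0.3, 0.1]
grip_width: 0.0001
```

Request:
servo_tool --rows '[[[3,0,0,0,0,0],[5,0,0,0,0,0],[5,0,0,0,0,0],[5,0,0,0,0,0],[5,0,0,0,0,0]]]'

```text
clock: 9.6
position: [0.567, 0.0319, 0.2506]
tool_rot: [-3.141, 0.0, 1.539]
force: [0.8, 0.1, 0.1]
grip_width: 0.0001
```

Request:
servo_tool --rows '[[[5,0,0,0,0,0],[3,-0.2,0,0,0,0],[1.6,0,0,0,0,0],[0,0,0,0,0,0],[0,0,0,0,0,0]]]'

```text
clock: 10.22
position: [0.5687, 0.125, 0.251]
tool_rot: [-3.141, 0.001, 1.537]
force: [-0.1, -0.0, 0.1]
grip_width: 0.0003
```

Run:
```python
from workcell import bot
import cv2
from h import *
np.set_printoptions(precision=4,suppress=True)
s=bot.grab_frame("side");t=bot.grab_frame("top")
S=bot.observe(); print(S["position"],S["tool_rot"])
d=np.array([.569,.126])-S["position"][:2]; y=S["tool_rot"][2]
print("tool x,y to go cm",100*(d@[np.cos(y),np.sin(y)]),100*(d@[np.sin(y),-np.cos(y)]))
print(proj(s,[.569,.126,.012]),proj(t,[.569,.126,.012]))
a=cv2.resize(s["image"][150:300,220:390,::-1],None,fx=2.3,fy=2.3,interpolation=cv2.INTER_CUBIC)
b=cv2.resize(t["image"][145:295,265:435,::-1],None,fx=2.3,fy=2.3,interpolation=cv2.INTER_CUBIC)
cv2.imwrite("pics/p5.png",np.hstack([a,b]))
```

```text
[0.5687 0.1251 0.2512] [-3.1415  0.0005  1.537 ]
tool x,y to go cm 0.08729073211894228 0.02273220832162158
[288.3631 277.635 ] [291.6671 232.4043]
```

View pics/p5.png

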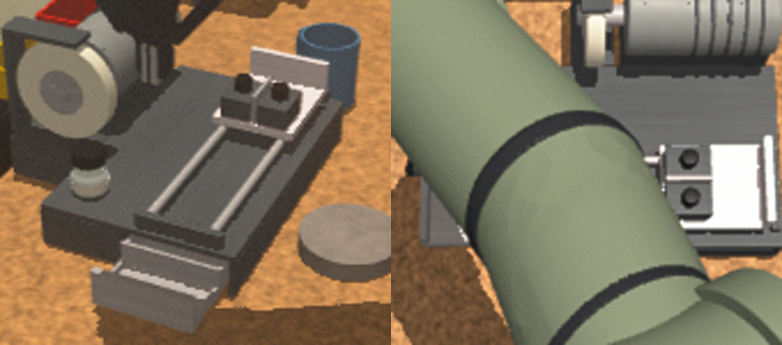

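The carriage is parked at the right end of the rods, with its lip at about (290,70) in the side crop. The hand is above the tray and nothing else has moved. Lowering in stages.

Request:
servo_tool --rows '[[[0.1,0,3,0,0,0],[0,0,5,0,0,0],[0,0,5,0,0,0],[0,0,4,0,0,0],[0,0,0,0,0,0]]]'

```text
clock: 10.95
position: [0.5672, 0.1265, 0.0793]
tool_rot: [-3.137, 0.001, 1.538]
force: [0.0, -0.3, 0.4]
grip_width: -0.0001
```

Run:
```python
from workcell import bot
import cv2
from h import *
np.set_printoptions(precision=4,suppress=True)
s=bot.grab_frame("side");t=bot.grab_frame("top")
S=bot.observe(); print(S["position"],proj(s,S["position"]))
a=cv2.resize(s["image"][180:310,170:350,::-1],None,fx=4,fy=4,interpolation=cv2.INTER_CUBIC)
cv2.imwrite("pics/p6.png",a)
```

```text
[0.5691 0.1275 0.0825] [287.5117 253.0268]
```

View pics/p6.png

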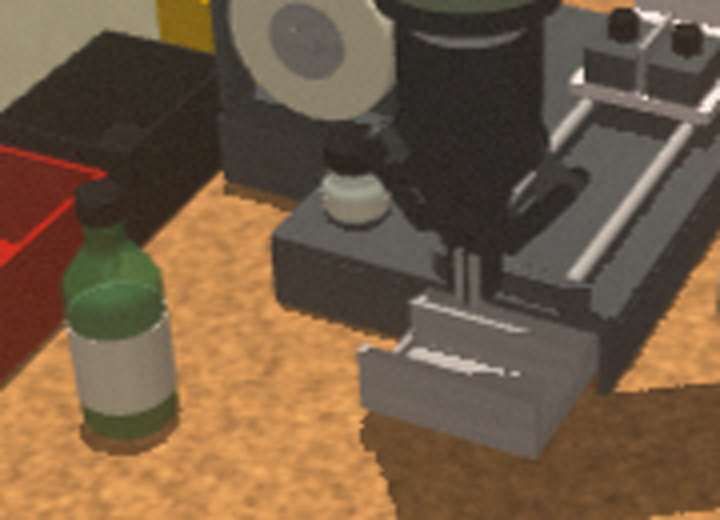

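Run:
```python
from workcell import bot
from h import *
np.set_printoptions(precision=4,suppress=True)
s=bot.grab_frame("side");t=bot.grab_frame("top")
def ray(f,px,y):
    C=-f["R"].T@f["t"]; d=f["R"].T@np.linalg.inv(f["K"])@np.r_[px,1]; return C+d*(y-C[1])/d[1]
for n,x,y in [("kn R",587,178),("kn L",385,165),("tip",470,305),("body bottom L",400,120)]:
    print(n,ray(s,[170+x/4,180+y/4],.127))
print("jar cap top z.1",plane(t,[323.5,180],.1),"bottle base",plane(s,[202,286],0),"bottle top",plane(t,[256.5,152],.15))
```

```text
kn R [0.5023 0.127  0.1741]
kn L [0.6178 0.127  0.1524]
tip [0.5696 0.127  0.0732]
body bottom L [0.6076 0.127  0.1829]
jar cap top z.1 [0.6839 0.0344 0.1   ] bottle base [0.7411 0.2147 0.    ] bottle top [0.7452 0.201  0.15  ]
```

The clearances are good: hand out to x ≈ 0.63, jar from 0.664, bottle from 0.71. Now into the pocket.

Request:
servo_tool --rows '[[[0,0,2,0,0,0],[0,0,2,0,0,0],[0,0,1.7,0,0,0],[0,0,0,0,0,0],[0,0,0,0,0,0]]]'

```text
clock: 11.78
position: [0.5687, 0.1278, 0.0245]
tool_rot: [3.142, -0.0, 1.539]
force: [-0.1, -0.5, 0.0]
grip_width: -0.0002
```

Request:
servo_tool --rows '[[[0.4,0,0,0,0,0],[0.5,0,0,0,0,0],[0.4,0,0,0,0,0],[0.3,0,0,0,0,0],[0.3,0,0,0,0,0]]]'

```text
clock: 12.4
position: [0.5692, 0.1465, 0.0244]
tool_rot: [3.142, 0.0, 1.539]
force: [0.1, -3.0, 1.6]
grip_width: -0.0002
```

Request:
servo_tool --rows '[[[0.3,0,0,0,0,0],[0.4,0,0,0,0,0],[0.5,0,0,0,0,0],[0.5,0,0,0,0,0],[0.5,0,0,0,0,0]]]'

```text
clock: 13.02
position: [0.5698, 0.169, 0.0243]
tool_rot: [-3.141, -0.0, 1.539]
force: [-0.5, -2.3, 2.4]
grip_width: 0.0
```

Request:
servo_tool --rows '[[[0.5,0,0,0,0,0],[0.5,0,0,0,0,0],[0.5,0,0,0,0,0],[0.5,0,0,0,0,0],[0.4,0,0,0,0,0]]]'

```text
clock: 13.65
position: [0.5706, 0.193, 0.0243]
tool_rot: [-3.141, -0.0, 1.539]
force: [-1.5, -3.1, 2.1]
grip_width: -0.0002
```

Run:
```python
from workcell import bot
import cv2
from h import *
s=bot.grab_frame("side")
S=bot.observe(); print(S["position"],S["force"],S["qpos"].round(2))
cv2.imwrite("pics/p7.png",cv2.resize(s["image"][180:330,170:350,::-1],None,fx=4,fy=4,interpolation=cv2.INTER_CUBIC))
```

```text
[0.57058288 0.19358685 0.02430183] [-0.19593361 -1.30455895 -1.60662873] [-0.14  0.79 -0.42  1.77  0.48  0.68 -0.86]
```

View pics/p7.png

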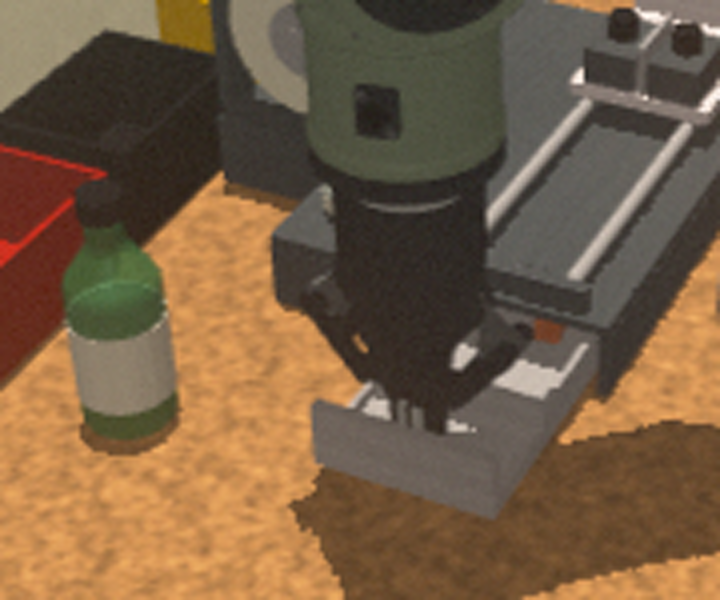

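The tray is coming out with the finger, and the end of the stick shows under the roof at about (548,330). Continuing.

Request:
servo_tool --rows '[[[0.3,0,0,0,0,0],[0.4,0,0,0,0,0],[0.5,0,0,0,0,0],[0.5,0,0,0,0,0],[0.5,0,0,0,0,0]]]'

```text
clock: 14.32
position: [0.5713, 0.215, 0.0242]
tool_rot: [-3.141, -0.0, 1.539]
force: [-2.0, -3.0, -0.6]
grip_width: 0.0001
```

Request:
servo_tool --rows '[[[0.5,0,0,0,0,0],[0.5,0,0,0,0,0],[0.5,0,0,0,0,0],[0.5,0,0,0,0,0],[0.5,0,0,0,0,0]]]'

```text
clock: 14.95
position: [0.5721, 0.24, 0.0243]
tool_rot: [-3.142, -0.0, 1.539]
force: [-1.5, -2.2, 0.0]
grip_width: -0.0
```

Request:
servo_tool --rows '[[[0.5,0,0,0,0,0],[0.4,0,0,0,0,0],[0.4,0,0,0,0,0],[0.3,0,0,0,0,0],[0.3,0,0,0,0,0]]]'

```text
clock: 15.58
position: [0.5727, 0.2582, 0.0243]
tool_rot: [-3.141, 0.001, 1.539]
force: [-3.0, -17.1, 8.3]
grip_width: 0.0003
```

Request:
servo_tool --rows '[[[0.2,0,0,0,0,0],[0.2,0,0,0,0,0],[0,0,0,0,0,0]]]'

```text
clock: 15.95
position: [0.5728, 0.2582, 0.0242]
tool_rot: [-3.14, 0.007, 1.536]
force: [-8.7, -24.5, 14.9]
grip_width: -0.0
```

Run:
```python
from workcell import bot
import cv2
from h import *
s=bot.grab_frame("side")
S=bot.observe(); print(S["position"],S["force"],S["qpos"].round(2))
cv2.imwrite("pics/p8.png",cv2.resize(s["image"][180:330,170:350,::-1],None,fx=4,fy=4,interpolation=cv2.INTER_CUBIC))
```

```text
[0.57274982 0.25817165 0.02419503] [ -8.02999108 -24.36559454  14.58170398] [-0.25  0.82 -0.41  1.7   0.47  0.72 -0.94]
```

View pics/p8.png

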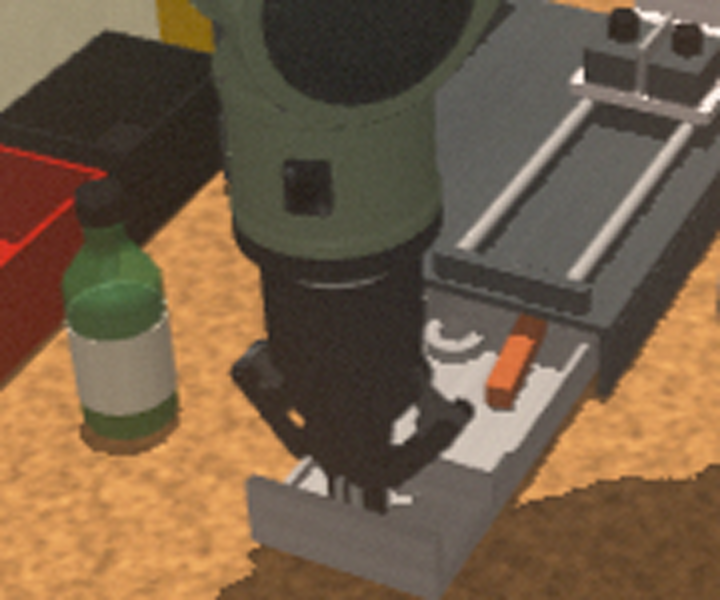

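The tray is hard against its stop: 24 N and no movement. The ring at (455,335) and the stick at (515,360) are lying in the tray. Backing off and lifting out.

Request:
servo_tool --rows '[[[-0.5,0,0,0,0,0],[-0.6,0,0,0,0,0],[-0.6,0,0,0,0,0],[0,0,0,0,0,0],[0,0,-1,0,0,0]]]'

```text
clock: 16.62
position: [0.5719, 0.2457, 0.0342]
tool_rot: [-3.141, 0.0, 1.539]
force: [-0.5, 1.0, 1.2]
grip_width: -0.0001
```

Request:
servo_tool --rows '[[[0,0,-3,0,0,0],[0,0,-5,0,0,0],[0,0,-5,0,0,0],[0,0,-5,0,0,0],[0,0,-5,0,0,0]]]'

```text
clock: 17.25
position: [0.572, 0.2459, 0.2669]
tool_rot: [3.141, -0.001, 1.54]
force: [0.7, 0.1, -0.3]
grip_width: 0.0002
```

Request:
servo_tool --rows '[[[0,-4,0,0,0,0],[0,-5,0,0,0,0],[0,-4,0,0,0,0],[0,0,0,0,0,0],[0,0,0,0,0,0]]]'

```text
clock: 17.88
position: [0.4429, 0.2499, 0.265]
tool_rot: [3.14, -0.0, 1.539]
force: [0.4, 0.3, -0.1]
grip_width: 0.0001
```

Run:
```python
from workcell import bot
import cv2
from h import *
s=bot.grab_frame("side");t=bot.grab_frame("top")
S=bot.observe(); print(S["position"],S["force"],S["clock"])
cv2.imwrite("pics/side9.png",s["image"][:,:,::-1]);cv2.imwrite("pics/top9.png",t["image"][:,:,::-1])
```

```text
[0.4431012  0.24978929 0.26442838] [-0.20530475  0.00706939 -0.43092609] 17.975
```

View pics/side9.png

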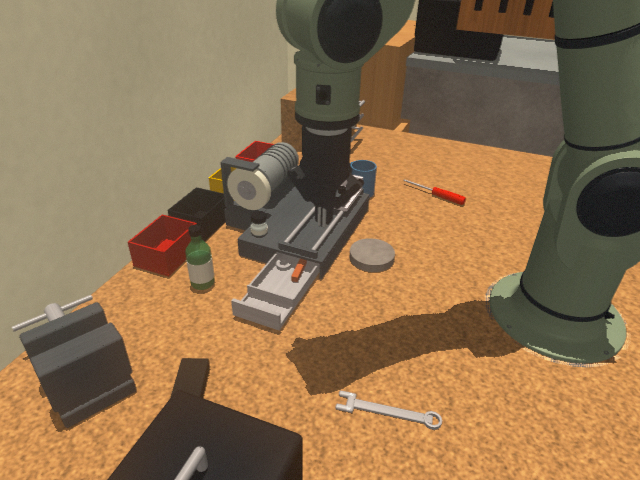

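View pics/top9.png

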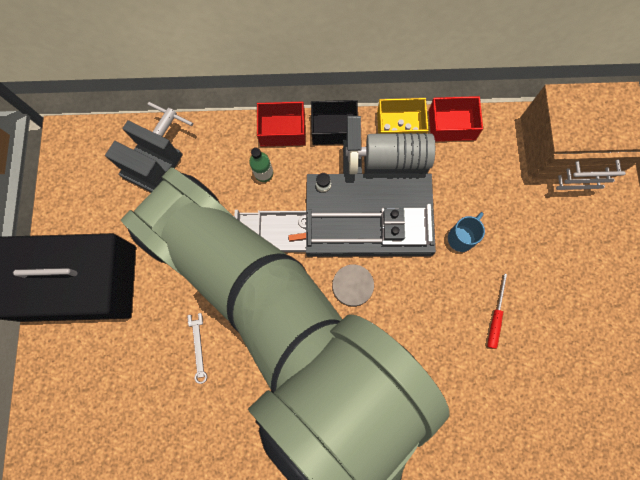

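Run:
```python
import cv2,numpy as np
a=cv2.imread("pics/top9.png");b=cv2.imread("pics/side9.png")
x=cv2.resize(a[190:260,220:330],(770,490//1),interpolation=cv2.INTER_NEAREST)
cv2.imwrite("pics/z1.png",x)
cv2.imwrite("pics/z2.png",cv2.resize(a[190:260,370:450],None,fx=8,fy=8,interpolation=cv2.INTER_NEAREST))
cv2.imwrite("pics/z3.png",cv2.resize(b[240:335,225:335],None,fx=6,fy=6,interpolation=cv2.INTER_NEAREST))
m=lambda n:cv2.imread(f"pics/{n}.png").astype(int)
d=np.abs(m("top9")-m("top0")).max(2)
for n,(u,v) in dict(mug=(467,233),stone=(353,285),driver=(496,310),bottle=(260,165),jar=(323,183),wrench=(200,350)).items(): print(n,np.median(d[v-14:v+14,u-14:u+14]),np.percentile(d[v-14:v+14,u-14:u+14],95))
```

```text
mug 4.0 7.0
stone 6.0 8.0
driver 6.0 8.0
bottle 4.0 7.0
jar 4.0 7.0
wrench 6.0 9.0
```

View pics/z1.png

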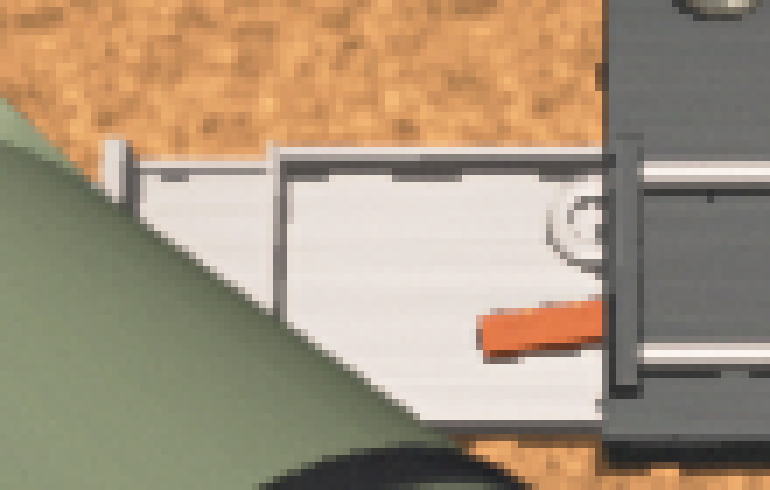

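View pics/z2.png

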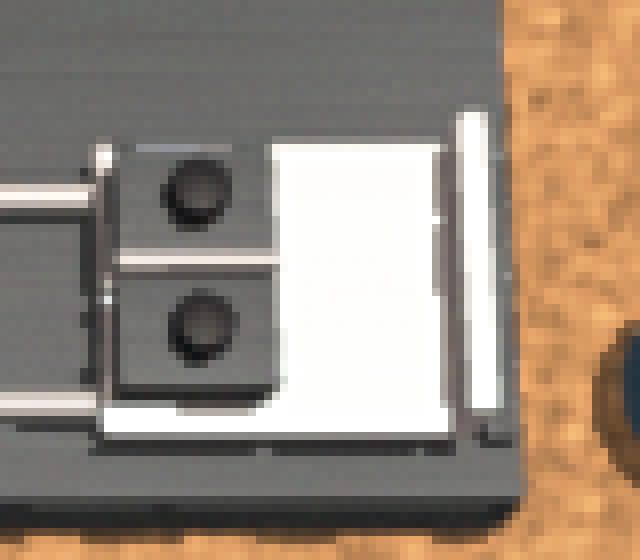

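View pics/z3.png

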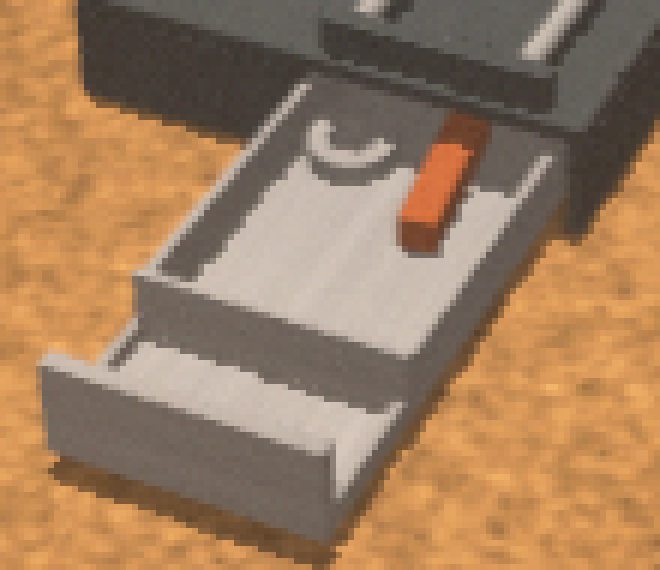

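Run:
```python
from workcell import bot
from h import *
np.set_printoptions(precision=4,suppress=True)
t=bot.grab_frame("top");s=bot.grab_frame("side")
Z=lambda x,y:[220+x/7-.5,190+y/7-.5]
print("lip far",plane(t,Z(116,142),.048),tri(t,np.array(Z(116,142)),s,np.array([225+48/6-.5,240+358/6-.5])))
print("lip near side",plane(s,[225+333/6-.5,240+448/6-.5],.048))
print("crosswall",plane(t,Z(277,148),.04))
print("car lip",[plane(t,[370+x/8-.5,190+y/8-.5],.108) for x,y in [(472,108),(486,412)]])
print(bot.observe()["clock"], bot.observe()["force"])
```

```text
lip far [0.6266 0.2711 0.048 ] (array([0.6268, 0.2712, 0.0473]), np.float64(0.02235903772332328), np.float64(0.029093848495395303))
lip near side [0.5189 0.2742 0.048 ]
crosswall [0.6248 0.2107 0.04  ]
car lip [array([ 0.6103, -0.2318,  0.108 ]), array([ 0.5107, -0.2288,  0.108 ])]
18.075 [0.5252 0.0944 0.3377]
```

Request:
servo_tool --rows '[[[0,0,-4,0,0,0],[2,0,-5,0,0,0],[3,0,-5,0,0,0],[3,0,-3,0,0,0],[0,0,0,0,0,0]]]'

```text
clock: 18.7
position: [0.445, 0.332, 0.4357]
tool_rot: [3.141, -0.003, 1.541]
force: [0.4, -0.4, -1.3]
grip_width: 0.0001
```

Run:
```python
from workcell import bot
import cv2
s=bot.grab_frame("side")
cv2.imwrite("pics/s10.png",cv2.resize(s["image"][150:240,290:390,::-1],None,fx=7,fy=6.5,interpolation=cv2.INTER_CUBIC))
S=bot.observe(); print(S["position"],S["force"],S["clock"])
```

```text
[0.44505077 0.33041307 0.43423181] [ 0.7561678  -0.72557349 -1.36195908] 18.75
```

View pics/s10.png

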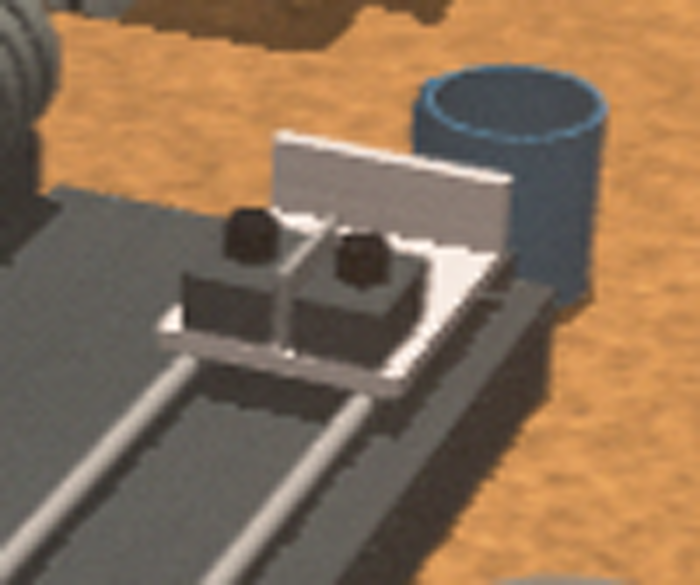

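The carriage is at the right end. The corner of its plate at (505,255) meets the end post at (515,265), and the mug is untouched. Handing in.

```bash
python3 -c "
from workcell import bot
bot.job_done()"
```

```text
the job is handed in; nothing more can be done
```

I drew the carriage to the right end post first, then drew the tray out to its stop. Both were done with the shut fingertips hooked behind the inner side of the lip. I handed the job in at about 19 s, with the arm clear of everything.

- **Carriage:** it stopped hard, with the push rising to 19 N and no further movement against about 2.5 N of friction. In the last side view its plate meets the end post. My measurement from the top view disagrees slightly: it puts the lip's outer face about 5 mm short of the post. That is near the accuracy of those edges, so I went by the hard stop and the side view.
- **Tray:** it stopped hard at 24 N. The cross wall now measures about 127–130 mm beyond the end of the housing, which fits the 130 mm stop.
- **Stick and ring:** both are lying in the tray behind the cross wall, partly still under the roof.
- **Everything else:** comparing the top pictures from before and after shows no change at the mug, spare stone, screwdriver, bottle, jar or wrench. I couldn't check the whetstone in the last top view because the arm was close to it, but I never worked near it.

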